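# Load a folded channel into the bench spot welder

### The job

Take the steel channel out of its cradle and set it down on the spot welder's work rest, short of the electrodes, and let go of it; then take it afresh near its tail end and slide it along the rest, under the raised upper electrode, until it lies home against the end stop and along the side fence. Then press the black handle down so that the upper electrode closes on the plate in the middle of the channel, and leave it closed. Leave the other things on the bench where they are.

Things in the scene. Friction and masses are not known exactly. Their poses are not given: they have to be found in the camera images.
- channel: The work: straight shallow steel channel of 3 mm sheet, 200 mm long (its x), 60 wide over its two upturned flanges (y), 14 high, open ends, about 0.4 kg. A 50 x 50 mm plate is tacked flat on the middle of its floor, top 6 mm above the underside. Origin: middle of the underside, z up. Same either way round; either end may lead. Starts flanges up in the cradle.
- cradle: Fixed dark steel stock cradle; the channel lies along its x, underside 35 mm above the bench. Two U-shaped stirrups flank the channel from 56 to 100 mm either side of the middle, cheeks up to 65 mm above the bench, 3 mm play: only the middle 110 mm can be gripped across the width there. Under the middle it is free down to a 5 mm base strip. Origin: on the bench under the middle.
- spot (a point): Centre of the lower electrode, flush in the top of the welder's work rest, 110 mm above the bench. x = feed direction (roughly away from the robot), y = towards the blue cabinet, z up. The rest is a level steel bar 52 mm wide (y -26 to 26), 8 thick, x -190 to 110 mm; from x = 0 on it widens to y = 55. The home channel has its middle here. Cabinet and yoke begin at y = 205.
- stop_face (a point): Middle of the end stop's face at the level of the rest: 100 mm beyond spot in x; same axes. The stop is an upright steel bar across the rest, 18 mm high. The channel's leading end must come against it.
- fence_face (a point): Near end of the side fence's face at the level of the rest: in spot's axes x = 15, y = 30 mm. The fence is a steel bar 18 mm high along the rest's cabinet side, from here to x = 105 mm; its mouth flares outward from x = -4 to 15 mm. The channel's flange must lie along it.
- upper_tip (a point): Lower end (10 mm wide face) of the copper upper electrode, above spot, 14 to 18 mm above the rest at the start. It hangs from the upper arm, a copper bar running along y of spot over x = -22 to 22 mm; the arm's underside is 62 to 75 mm above the rest, its highest part (the electrode's butt end) about 135 mm. All of it moves with the joint.
- handle_top (a point): The place to press: top of the black round handle grip (28 mm thick, 100 mm long, along y of spot) on the end of the upper arm; this point is 45 mm from its free end, about 120 mm from the electrode on the side away from the cabinet, about 145 mm above the rest. Moves with the arm.
- upper_arm (a joint): Hinge of the upper arm at the cabinet, rad. 0 = fully raised (electrode 18 mm above the rest); grows as the handle is pressed down; at about 0.05 the electrode bears on the channel's middle plate, the handle 13 to 18 mm lower than at the start; end of travel 0.07. Starts at 0 to 0.015. Stiff: stays where it is left; about 5 N on the handle moves it.
- hammer: Bystander: hammer lying on the bench, 260 mm long.
- tin: Bystander: green can, 72 mm across, 95 mm high.
- tube: Bystander: dark square-tube offcut, 120 x 50 x 50 mm.
Not all that is in view belongs to the job. Leave any red look-alike of the channel alone.

How it is judged:
By the outcome, as a careful person would: the job done as asked, in the order asked, and still so for the second after the job is handed in, with the robot touching nothing.
It also fails if it takes over 58 s, if anything falls off the work surface, if the arm or the gripper's body presses on something with over 40 N, if the wrist force passes 120 N, or if a joint passes its speed limit or range.

### The arm

A 6-joint arm with a two-finger parallel gripper is mounted at the origin on the work surface. World frame = base frame: x ahead of the robot, y to its left, z up, the work surface at z = 0. Lengths are in mm, angles in rad, forces in N, time in s.
With the tool pointing down it reaches from about 275 to 975 mm from the base axis. Payload 8.4 kg.
Tool frame: the origin (TCP) lies at the very end of the fingers, on their centre line; the grasp point (between the pads) lies ctrl.hold_point_z behind it (ctrl.hold_point_z is the distance from the TCP to the grasp point, in mm); z points along the fingers, y is the direction in which the jaws open and shut (so a half turn about z gives the same grasp; the last joint's range is limited). The gripper opens to 92 mm and grips with 3 to 60 N. Pads are 20 mm wide; open, the fingers measure 128 mm over their backs; the gripper's body (75 mm by 189 mm) begins 69 mm behind the grasp point.
Start: joints at [1.116, 0.353, 1.633, -0, 1.155, -0.002], TCP at [273.427, 562.019, 214.583] pointing down, gripper open.
Joint ranges: [-2.63, 2.63], [-0.92, 2.1], [0.06, 2.66], [-1.3, 4.44], [0, 2.69], [-3.02, 3.02]. Speed limits (rad/s): [2.22, 2.22, 2.79, 3.14, 3.14, 3.14].

### API

Orientations are given as a unit quaternion [x, y, z, w].
In Python, from plant import ctrl gives the robot as it stands.
- The arm moves only by the tool send_rows, never from a script. Its argument "steps" is a list of rows, each an object of numbers: "x", "y", "z": the shift along the tool's x, y, z in cm; "yaw": the turn about the tool's z in rad; "jaw": the opening, from 0 (shut) to 1 (fully open). A call has 1 to 8 rows; each row shifts and turns the commanded pose from where the row before left it, along the tool's axes as they then stand; what a row does not reach is not made up. A row lasts 1/10 s, in which the tool goes at most 50 mm and 8.59 degrees, less where a joint would pass 70% of its speed; a pose out of reach is approached as far as the arm can. A call with a gripper value outside its range is refused whole. The fingers move at their own pace and stop on an object; the grip force is fixed at half the most. Time passes only in rows, so rows that do not move let the fingers close. It gives the time, the measured TCP pose, the force and the opening at its end, in the units of the state.
- ctrl.read_state(): the state, without advancing time (a new reading comes with each control period).
- ctrl.grab_frame(name): name is "scene" or "top" or "wrist"; returns a dict with "pixels" (384x512x3 uint8, red, green, blue), "camera_matrix" (3x3 intrinsics, pixels), "k1" (the pictures are not rectified: a ray, as slopes to the right and down, at radius r is drawn at 1 + k1 r^2 times it, then the intrinsics apply), "rvec" (rotation vector, rad) and "tvec" (3), from world to camera coordinates, as OpenCV has them. Camera axes: x right, y down, z forward; pixel columns grow to the right and rows downward; lengths in mm; the calibration is good to about 2 mm. A picture is of the moment at which its call begins. There is no depth.
- ctrl.sign_off(): hands the job in, once; it reports no verdict.
The state is a dict: "t": time; "joint_pos": joint angles; "dq": joint speeds; "joint_efforts": joint torques, N m; "eef_pos": TCP position; "ee_rot": TCP orientation; "force": force on the tool from outside, world axes, zero at the start; "ft_torque": the same for the moment, N m; "gripper_width": opening from 0.0 (shut) to 1.0 (fully open).
Only numpy, scipy, OpenCV 4.12 (cv2) and the standard library are available. Lean on these libraries where they do the work, as an engineer would, in place of code of your own. Each camera call takes 0.05 s, during which the arm holds its last target. There are 200 camera calls.

## Working session

There is one attempt and no reset: what is moved stays moved. The work goes in short steps, Python scripts to look and compute and a tool call to move; the robot and the scene stay as the last step left them, time stands still between calls to the robot, and variables do not carry over. Pictures are saved under pics/ and viewed, about 8 in all and at most 12, crops included, and the job is handed in when it is done.

Besides the shell and the picture viewer there is one more tool, called after "Call:" as a command line: name --argument value ..., lists and objects as JSON in quotes. send_rows: Moves the arm, as the interface text tells. Its arguments: {"type":"object","properties":{"steps":{"type":"array","items":{"type":"object","properties":{"x":{"type":"number"},"y":{"type":"number"},"z":{"type":"number"},"yaw":{"type":"number"},"jaw":{"type":"number"}}}}},"required":["steps"]}

```bash
mkdir -p pics; ls; cat > h.py <<'E'
import numpy as np,cv2
from plant import ctrl
def grab(n,fn=None):
    f=ctrl.grab_frame(n)
    np.savez('%s.npz'%n,**{k:np.array(v) for k,v in f.items()})
    if fn: cv2.imwrite('pics/'+fn,cv2.cvtColor(np.asarray(f['pixels']),cv2.COLOR_RGB2BGR))
    return f
def load(n): return dict(np.load('%s.npz'%n))
def cam(f):
    R,_=cv2.Rodrigues(np.array(f['rvec'],float)); t=np.array(f['tvec'],float).ravel()
    return R,t,np.array(f['camera_matrix'],float),np.array([float(f['k1']),0,0,0,0])
def ray(f,uv):
    R,t,K,D=cam(f)
    n=cv2.undistortPoints(np.array(uv,float).reshape(-1,1,2),K,D).reshape(-1,2)
    d=np.c_[n,np.ones(len(n))]@R
    return -R.T@t,d
def onz(f,uv,z):
    o,d=ray(f,uv); return o+d*((z-o[2])/d[:,2])[:,None]
def proj(f,P):
    R,t,K,D=cam(f)
    return cv2.projectPoints(np.array(P,float).reshape(-1,1,3),np.array(f['rvec'],float),t,K,D)[0].reshape(-1,2)
def tri(f1,u1,f2,u2):
    o1,d1=ray(f1,u1);o2,d2=ray(f2,u2);out=[]
    for a,b in zip(d1,d2):
        a=a/np.linalg.norm(a);b=b/np.linalg.norm(b)
        s=np.linalg.lstsq(np.c_[a,-b],o2-o1,rcond=None)[0]
        p,q=o1+a*s[0],o2+b*s[1]; out.append(np.r_[(p+q)/2,np.linalg.norm(p-q)])
    return np.array(out)
E
python3 - <<'E'
from h import *
for n in('scene','top','wrist'):
    f=grab(n,n+'0.png'); R,t,K,D=cam(f); print(n,(-R.T@t).round(),K[0,0],D[0],R[2].round(2))
s=ctrl.read_state();print(s,ctrl.hold_point_z)
a=cv2.imread('pics/scene0.png');b=cv2.imread('pics/top0.png')
E
```

```text
pics
scene [1071.  297. 1065.] 350.70143892155784 0.016761242217816417 [-0.48 -0.35 -0.81]
top [ 426.  -87. 1549.] 464.4237973020431 -0.15843008914762896 [ 0.07 -0.02 -1.  ]
wrist [202. 595. 384.] 337.58587859036317 -0.01919790595661726 [ 0.25 -0.12 -0.96]
{'t': 0.15, 'joint_pos': array([ 1.11560819e+00,  3.53493805e-01,  1.63390816e+00, -3.23786573e-05,
        1.15519006e+00, -2.38987990e-03]), 'dq': array([ 0.00083217, -0.00084826, -0.00103605,  0.00021854,  0.00089964,
        0.0001462 ]), 'joint_efforts': array([-1.41305660e-03, -5.94210148e+01, -3.34470999e+01,  6.96589099e-02,
        2.05393421e-02, -7.63760681e-05]), 'eef_pos': array([273.27941822, 561.70478374, 214.05677968]), 'ee_rot': array([ 2.24463601e-01,  9.74482346e-01, -4.90023533e-04, -9.89059055e-05]), 'force': array([-0.12070816, -0.10502909, -0.01138572]), 'ft_torque': array([-0.0140938 ,  0.01412281,  0.01261403]), 'gripper_width': 0.999065131019854} 18.700000000000003
```

View pics/scene0.png

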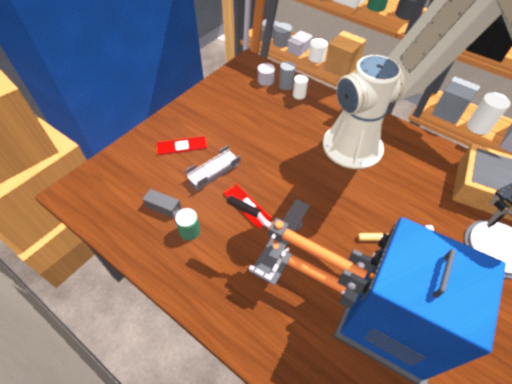

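View pics/top0.png

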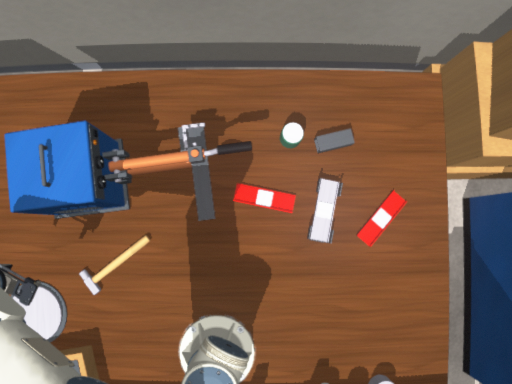

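```bash
python3 - <<'E'
from h import *
a=cv2.imread('pics/top0.png');b=cv2.imread('pics/scene0.png')
r=lambda i,x,y,w,h,k:cv2.resize(i[y:y+h,x:x+w],None,fx=k,fy=k,interpolation=cv2.INTER_CUBIC)
c=r(a,165,115,100,115,5); d=r(a,295,165,60,90,5); 
W=np.zeros((600,800,3),np.uint8); W[:575,:500]=c;W[:450,500:]=d;cv2.imwrite('pics/tc.png',W)
cv2.imwrite('pics/sc.png',r(b,170,130,200,150,4))
E
```

```text
(no output)
```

View pics/tc.png

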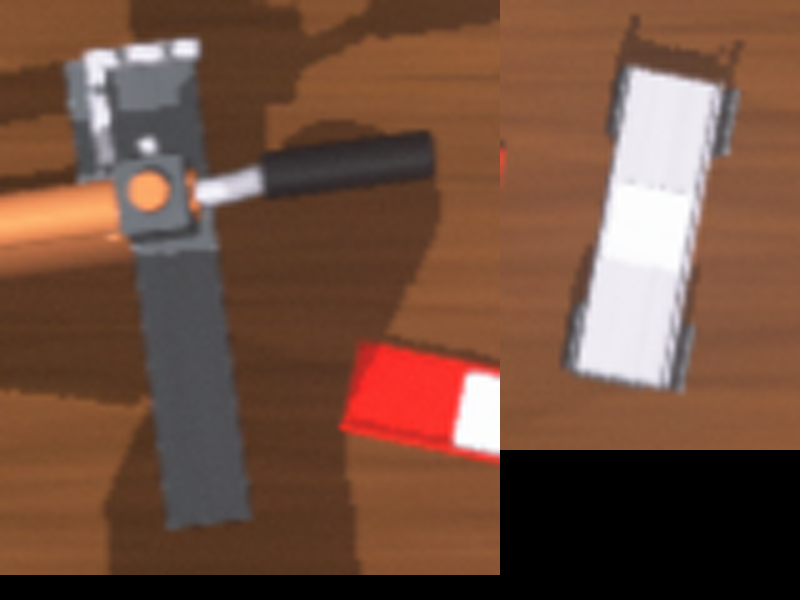

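View pics/sc.png

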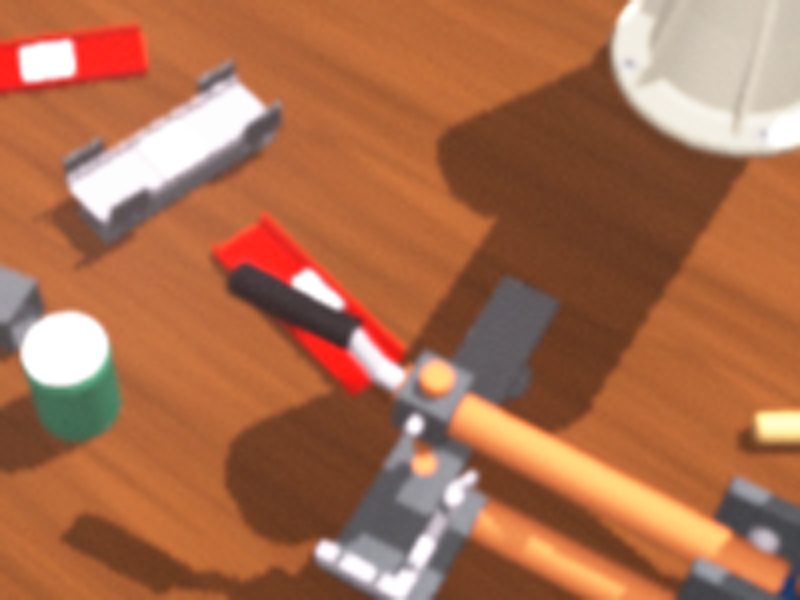

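```bash
python3 - <<'E'
from h import *
f=load('top');g=load('scene')
L=lambda p:(np.array(p,float)+.5)/5-.5+[165,115]
R_=lambda p:(np.array(p,float)-[500,0]+.5)/5-.5+[295,165]
S=lambda p:(np.array(p,float)+.5)/4-.5+[170,130]
c=onz(f,R_([(625,68),(722,85),(668,388),(575,372)]),49);print('chan',c.round(),c.mean(0).round(1))
a=(c[0]+c[1]-c[2]-c[3])/2;print(np.linalg.norm(a),'yaw',np.arctan2(a[1],a[0]))
c=onz(f,R_([(612,182),(690,190),(600,258),(677,268)]),41);print('plate',c.mean(0))
s=onz(g,S([(20,60)]),0)
c=onz(f,L([(168,528),(250,518),(137,255),(213,250)]),110);print('rest',c.round(1))
c=onz(g,S([(512,278),(558,299)]),110);print('rest near end from scene',c.round(1))
c=onz(f,L([(85,60),(200,48)]),128);print('stop top',c.round(1))
c=onz(f,L([(435,155),(265,175)]),255);print('handle top',c.round(1))
c=onz(g,S([(235,275),(345,320)]),255);print('handle sc',c.round(1))
E
```

```text
chan [[ 574. -341.   49.]
 [ 563. -405.   49.]
 [ 365. -366.   49.]
 [ 376. -306.   49.]] [ 469.5 -354.3   49. ]
200.71450531102033 yaw -0.18501424212960446
plate [ 471.8411803  -353.70717891   41.        ]
rest [[438.1  48.5 110. ]
 [444.2  -2.4 110. ]
 [608.3  68.5 110. ]
 [611.3  20.9 110. ]]
rest near end from scene [[442.    5.1 110. ]
 [436.3  46.8 110. ]]
stop top [[728.5 100.1 128. ]
 [735.7  28.4 128. ]]
handle top [[ 646.2 -114.8  255. ]
 [ 635.   -19.   255. ]]
handle sc [[ 656.3 -106.6  255. ]
 [ 638.6  -22.1  255. ]]
```

```bash
cat >> h.py <<'E'
from scipy.spatial.transform import Rotation as Ro
def plan(x,y,z,yaw):
    "yaw: feed direction angle; tool x points to yaw+pi. prints yaw first then shift in cm"
    s=ctrl.read_state(); M=Ro.from_quat(s['ee_rot']).as_matrix(); p=s['eef_pos']
    tx=np.arctan2(M[1,0],M[0,0]); dy=(yaw+np.pi-tx+np.pi)%(2*np.pi)-np.pi
    M2=M@Ro.from_rotvec([0,0,-dy]).as_matrix()
    print('t',s['t'],'pos',p.round(1),'feedyaw',round(tx-np.pi,4),'tilt',M[2,2].round(4),'F',s['force'].round(1),'w',round(s['gripper_width']*92,1))
    print('-> yaw',round(-dy,4),'shift cm',(M2.T@(np.array([x,y,z])-p)/10).round(2),'q',s['joint_pos'].round(2))
E
python3 -c "
from h import *
plan(470,-354,240,-.185)"
```

```text
t 0.15 pos [273.3 561.7 214.1] feedyaw -0.4528 tilt -1.0 F [-0.1 -0.1 -0. ] w 91.9
-> yaw -0.2678 shift cm [-36.18 -86.39  -2.52] q [ 1.12  0.35  1.63 -0.    1.16 -0.  ]
```

Call:
send_rows --steps '[{"yaw": -0.134},{"yaw": -0.134},{"x": -1.8,"y": -4.3,"z": -0.13},{"x": -1.8,"y": -4.3,"z": -0.13},{"x": -1.8,"y": -4.3,"z": -0.13},{"x": -1.8,"y": -4.3,"z": -0.13},{"x": -1.8,"y": -4.3,"z": -0.13},{"x": -1.8,"y": -4.3,"z": -0.13}]'

```text
invalid input at $.steps[0]: expected keys x, y, z, yaw, jaw
```

Call:
send_rows --steps '[{"x": -1.8,"y": -4.3,"z": -0.13},{"x": -1.8,"y": -4.3,"z": -0.13},{"x": -1.8,"y": -4.3,"z": -0.13},{"x": -1.8,"y": -4.3,"z": -0.13},{"x": -1.8,"y": -4.3,"z": -0.13},{"x": -1.8,"y": -4.3,"z": -0.13},{"x": -1.8,"y": -4.3,"z": -0.13},{"x": -1.8,"y": -4.3,"z": -0.13}]'

```text
invalid input at $.steps[0]: expected keys x, y, z, yaw, jaw
```

Call:
send_rows --steps '[{"x": -1.8,"y": -4.3,"z": -0.13},{"x": -1.8,"y": -4.3,"z": -0.13},{"x": -1.8,"y": -4.3,"z": -0.13},{"x": -1.8,"y": -4.3,"z": -0.13},{"x": -1.8,"y": -4.3,"z": -0.13},{"x": -1.8,"y": -4.3,"z": -0.13},{},{}]'

```text
invalid input at $.steps[0]: expected keys x, y, z, yaw, jaw
```

```bash
python3 -c "
from h import *
plan(470,-354,240,-.185)
f=grab('wrist')
cv2.imwrite('pics/w1.png',cv2.resize(f['pixels'][:,:,::-1],(800,600),interpolation=cv2.INTER_CUBIC))"
```

```text
t 0.15 pos [273.3 561.7 214.1] feedyaw -0.4528 tilt -1.0 F [-0.1 -0.1 -0. ] w 91.9
-> yaw -0.2678 shift cm [-36.18 -86.39  -2.52] q [ 1.12  0.35  1.63 -0.    1.16 -0.  ]
```

View pics/w1.png

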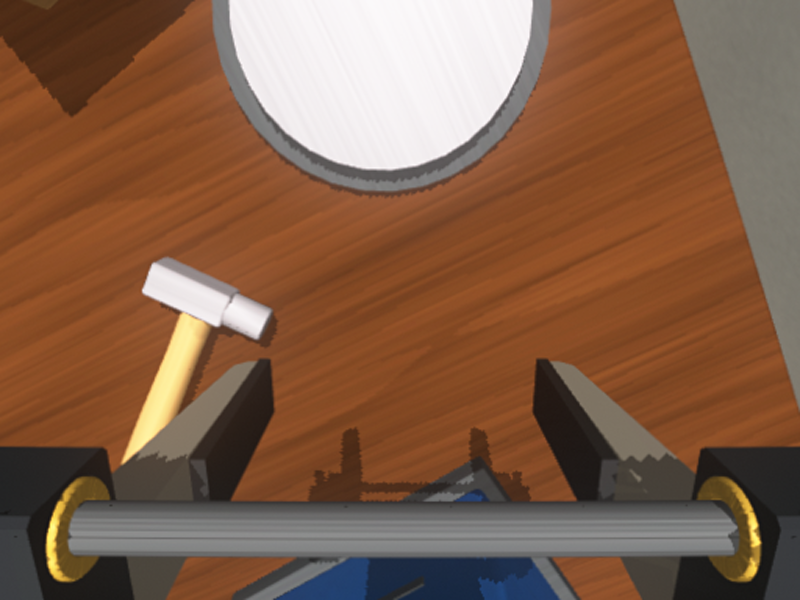

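Call:
send_rows --steps '[{"x": 0,"y": 0,"z": 0,"yaw": -0.134,"jaw": 1},{"x": 0,"y": 0,"z": 0,"yaw": -0.134,"jaw": 1},{"x": -1.12,"y": -4.14,"z": -0.13,"yaw": 0,"jaw": 1},{"x": -1.12,"y": -4.14,"z": -0.13,"yaw": 0,"jaw": 1},{"x": -1.12,"y": -4.14,"z": -0.13,"yaw": 0,"jaw": 1},{"x": -1.12,"y": -4.14,"z": -0.13,"yaw": 0,"jaw": 1},{"x": -1.12,"y": -4.14,"z": -0.13,"yaw": 0,"jaw": 1},{"x": -1.12,"y": -4.14,"z": -0.13,"yaw": 0,"jaw": 1}]'

```text
t: 1.0
eef_pos: [293.6, 303.8, 222.3]
ee_rot: [0.092, 0.996, -0.0, 0.0]
force: [1.9, -0.0, 1.2]
gripper_width: 1.0
```

Call:
send_rows --steps '[{"x": -1.12,"y": -4.14,"z": -0.13,"yaw": 0,"jaw": 1},{"x": -1.12,"y": -4.14,"z": -0.13,"yaw": 0,"jaw": 1},{"x": -2.09,"y": -4.1,"z": -0.13,"yaw": 0,"jaw": 1},{"x": -2.09,"y": -4.1,"z": -0.13,"yaw": 0,"jaw": 1},{"x": -2.09,"y": -4.1,"z": -0.13,"yaw": 0,"jaw": 1},{"x": -2.09,"y": -4.1,"z": -0.13,"yaw": 0,"jaw": 1},{"x": -2.09,"y": -4.1,"z": -0.13,"yaw": 0,"jaw": 1},{"x": -2.09,"y": -4.1,"z": -0.13,"yaw": 0,"jaw": 1}]'

```text
t: 1.8
eef_pos: [378.8, -46.9, 233.1]
ee_rot: [0.092, 0.996, 0.0, 0.0]
force: [0.8, 0.7, -0.1]
gripper_width: 1.002
```

Call:
send_rows --steps '[{"x": -2.09,"y": -4.1,"z": -0.13,"yaw": 0,"jaw": 1},{"x": -2.09,"y": -4.1,"z": -0.13,"yaw": 0,"jaw": 1},{"x": -2.09,"y": -4.1,"z": -0.13,"yaw": 0,"jaw": 1},{"x": -2.09,"y": -4.1,"z": -0.13,"yaw": 0,"jaw": 1},{"x": -2.09,"y": -4.1,"z": -0.13,"yaw": 0,"jaw": 1},{"x": -2.09,"y": -4.1,"z": -0.13,"yaw": 0,"jaw": 1},{"x": -2.09,"y": -4.1,"z": -0.13,"yaw": 0,"jaw": 1},{"x": 0,"y": 0,"z": 0,"yaw": 0,"jaw": 1}]'

```text
t: 2.6
eef_pos: [470.9, -358.7, 241.5]
ee_rot: [0.094, 0.996, -0.001, 0.001]
force: [0.0, -0.4, 0.7]
gripper_width: 0.996
```

```bash
python3 -c "
from h import *
plan(470,-354,240,-.185)
f=grab('wrist')
cv2.imwrite('pics/w2.png',cv2.resize(f['pixels'][:,:,::-1],(800,600),interpolation=cv2.INTER_CUBIC))"
```

```text
t 2.6 pos [ 470.9 -358.7  241.5] feedyaw -0.1875 tilt -1.0 F [ 0.  -0.4  0.7] w 91.6
-> yaw -0.0025 shift cm [0.17 0.44 0.15] q [-0.65  0.28  1.68 -0.    1.18 -2.04]
```

View pics/w2.png

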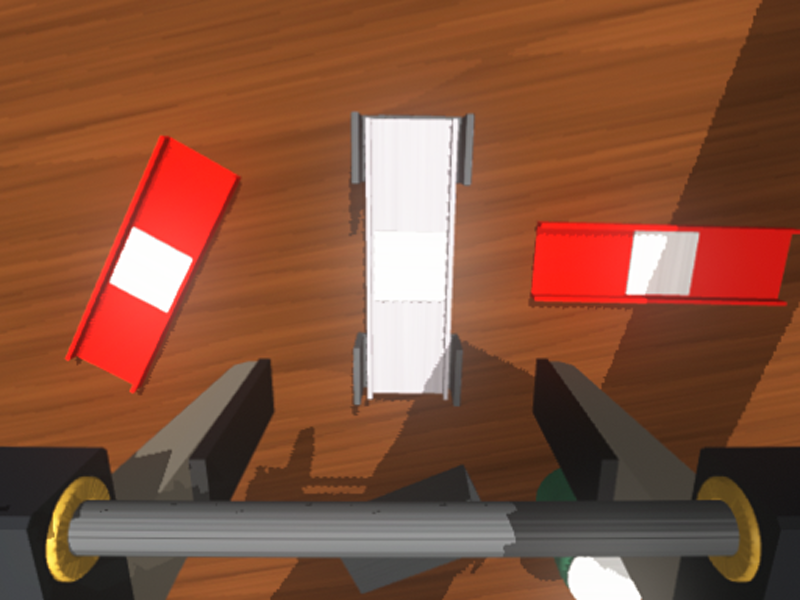

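```bash
python3 -c "
from h import *
f=load('wrist')
k=lambda p:(np.array(p,float)+.5)/1.5625-.5
c=onz(f,k([(365,117),(459,117),(367,398),(450,398)]),49);print(c.round(1),c.mean(0))
a=(c[2]+c[3]-c[0]-c[1])/2;print(np.linalg.norm(a),np.linalg.norm(c[0]-c[1]),np.linalg.norm(c[2]-c[3]),'yaw',np.arctan2(a[1],a[0]))
for i,j in((0,2),(1,3)):
  a=c[j]-c[i];print(np.arctan2(a[1],a[0]))
p=onz(f,k([(373,231),(444,231),(446,301),(373,300)]),41).mean(0);print(p)
plan(p[0],p[1],29,-.185)
"
```

```text
[[ 365.1 -365.    49. ]
 [ 376.5 -305.1   49. ]
 [ 560.9 -404.7   49. ]
 [ 572.4 -343.3   49. ]] [ 468.73235575 -354.53412213   49.        ]
199.66674778193192 61.02898914687685 62.446701523756516 yaw -0.19630251523957587
-0.19985028792668852
-0.19275331787511069
[ 469.24626746 -355.35604296   41.        ]
t 2.65 pos [ 469.9 -356.   241.2] feedyaw -0.1873 tilt -1.0 F [-0.5  0.6 -0.9] w 92.3
-> yaw -0.0023 shift cm [ 0.07  0.05 21.22] q [-0.65  0.27  1.68 -0.    1.19 -2.03]
```

Call:
send_rows --steps '[{"x": 0.05,"y": 0.08,"z": 4.5,"yaw": 0.006,"jaw": 1},{"x": 0,"y": 0,"z": 4.5,"yaw": 0,"jaw": 1},{"x": 0,"y": 0,"z": 4.5,"yaw": 0,"jaw": 1},{"x": 0,"y": 0,"z": 3.9,"yaw": 0,"jaw": 1},{"x": 0,"y": 0,"z": 2,"yaw": 0,"jaw": 1},{"x": 0,"y": 0,"z": 2,"yaw": 0,"jaw": 1},{"x": 0,"y": 0,"z": 0,"yaw": 0,"jaw": 1},{"x": 0,"y": 0,"z": 0,"yaw": 0,"jaw": 0.5}]'

```text
t: 3.45
eef_pos: [469.3, -352.1, 28.2]
ee_rot: [0.095, 0.995, 0.0, -0.0]
force: [0.1, -0.0, -0.3]
gripper_width: 0.935
```

Call:
send_rows --steps '[{"x": 0,"y": 0,"z": 0,"yaw": 0,"jaw": 0.5},{"x": 0,"y": 0,"z": 0,"yaw": 0,"jaw": 0.5},{"x": 0,"y": 0,"z": 0,"yaw": 0,"jaw": 0.5},{"x": 0,"y": 0,"z": 0,"yaw": 0,"jaw": 0.5},{"x": 0,"y": 0,"z": 0,"yaw": 0,"jaw": 0.5}]'

```text
t: 3.95
eef_pos: [469.9, -353.5, 28.9]
ee_rot: [0.095, 0.995, -0.0, 0.001]
force: [-1.4, 1.7, 7.0]
gripper_width: 0.647
```

Call:
send_rows --steps '[{"x": 0,"y": 0,"z": -1,"yaw": 0,"jaw": 0.5},{"x": 0,"y": 0,"z": -2,"yaw": 0,"jaw": 0.5},{"x": 0,"y": 0,"z": -3,"yaw": 0,"jaw": 0.5},{"x": 0,"y": 0,"z": -4,"yaw": 0,"jaw": 0.5},{"x": 0,"y": 0,"z": -4,"yaw": 0,"jaw": 0.5},{"x": 0,"y": 0,"z": -2.5,"yaw": 0,"jaw": 0.5},{"x": 0,"y": 0,"z": -0.5,"yaw": 0,"jaw": 0.5},{"x": 0.2,"y": 1,"z": 0,"yaw": 0,"jaw": 0.5}]'

```text
t: 4.75
eef_pos: [469.4, -343.2, 198.2]
ee_rot: [0.096, 0.995, -0.0, 0.001]
force: [-0.6, 0.0, -4.0]
gripper_width: 0.651
```

Call:
send_rows --steps '[{"x": 0.4,"y": 2.5,"z": 0,"yaw": 0,"jaw": 0.5},{"x": 0.6,"y": 4,"z": 0,"yaw": 0,"jaw": 0.5},{"x": 0.6,"y": 4,"z": 0,"yaw": 0,"jaw": 0.5},{"x": 0.6,"y": 4,"z": 0,"yaw": 0,"jaw": 0.5},{"x": 0.6,"y": 4,"z": 0,"yaw": 0,"jaw": 0.5},{"x": 0.5,"y": 3,"z": 0,"yaw": 0,"jaw": 0.5},{"x": 0.3,"y": 1.8,"z": 0,"yaw": 0,"jaw": 0.5},{"x": 0.1,"y": 0.8,"z": 0,"yaw": -0.05,"jaw": 0.5}]'

```text
t: 5.55
eef_pos: [476.7, -96.4, 195.6]
ee_rot: [0.069, 0.998, 0.001, -0.002]
force: [0.5, -0.2, -3.3]
gripper_width: 0.648
```

Call:
send_rows --steps '[{"x": 0,"y": 0,"z": 0,"yaw": -0.1,"jaw": 0.5},{"x": 0,"y": 0,"z": 0,"yaw": -0.1,"jaw": 0.5},{"x": 0,"y": 0,"z": 0,"yaw": -0.06,"jaw": 0.5},{"x": 0,"y": 0,"z": 0,"yaw": 0,"jaw": 0.5},{"x": 0,"y": 0,"z": 0,"yaw": 0,"jaw": 0.5}]'

```text
t: 6.05
eef_pos: [477.6, -98.6, 196.4]
ee_rot: [-0.059, 0.998, 0.0, -0.001]
force: [1.3, 0.2, -3.4]
gripper_width: 0.647
```

```bash
python3 -c "
from h import *
plan(480,-100,200,.12)
f=grab('wrist')
cv2.imwrite('pics/w3.png',cv2.resize(f['pixels'][:,:,::-1],(800,600),interpolation=cv2.INTER_CUBIC))"
```

```text
t 6.05 pos [477.6 -98.6 196.4] feedyaw -6.1658 tilt -1.0 F [ 1.3  0.2 -3.4] w 59.6
-> yaw -0.0026 shift cm [-0.22 -0.17 -0.36] q [-0.21  0.16  1.94  0.    1.05 -1.89]
```

View pics/w3.png

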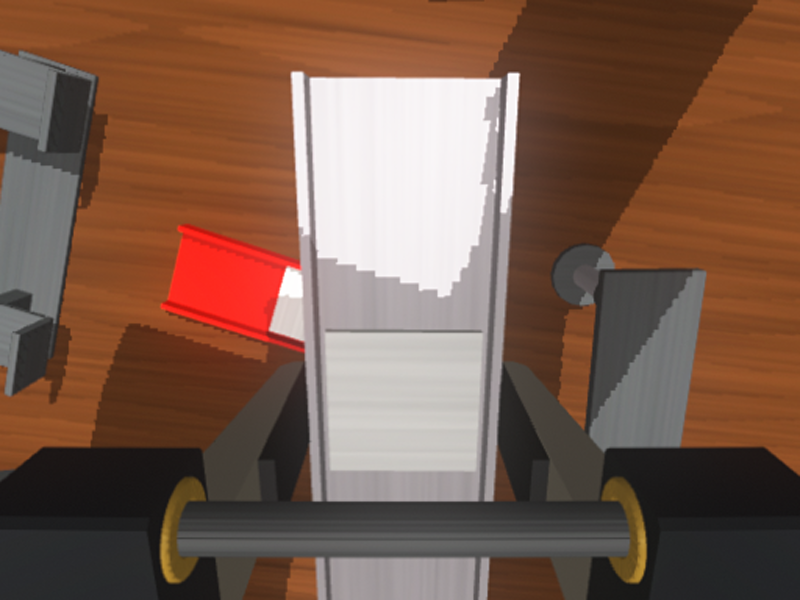

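```bash
python3 -c "
from h import *
f=load('wrist')
k=lambda p:(np.array(p,float)+.5)/1.5625-.5
c=onz(f,k([(605,270),(706,270),(591,445),(681,447)]),110);print(c.round(1))
print('w',np.linalg.norm(c[0]-c[1]),np.linalg.norm(c[2]-c[3]))
m0=(c[0]+c[1])/2;m1=(c[2]+c[3])/2;a=m1-m0;y=np.arctan2(a[1],a[0]);print('mid',m0,m1,y)
for i,j in((0,2),(1,3)):
  a=c[j]-c[i];print(np.arctan2(a[1],a[0]))
a=c[1]-c[0];print('end',np.arctan2(-a[0],a[1]))
p=onz(f,k([(327,332),(482,332),(476,470),(328,470)]),196.4+6+6);print(p.round(1),p.mean(0))
e=onz(f,k([(293,73),(519,73)]),196.4+6+14);print('tail',e,e.mean(0), np.linalg.norm(e[0]-e[1]))
"
```

```text
[[441.5  -2.2 110. ]
 [435.5  48.2 110. ]
 [538.2  11.9 110. ]
 [533.9  61.7 110. ]]
w 50.74658511541752 50.03045107355101
mid [438.47314269  23.03894555 110.        ] [536.05719156  36.79249926 110.        ] 0.14001833383665735
0.14397890017251042
0.13611966002462694
end 0.118394036108688
[[ 455.4 -125.8  208.4]
 [ 449.6  -77.2  208.4]
 [ 499.   -71.4  208.4]
 [ 505.  -121.6  208.4]] [477.24892399 -98.99861693 208.4       ]
tail [[ 381.80845785 -139.51522169  216.4       ]
 [ 374.82794923  -80.3067948   216.4       ]] [ 378.31820354 -109.91100824  216.4       ] 59.618498102164324
```

```bash
python3 -c "
from h import *
plan(493,30.2,125,.127)"
```

```text
t 6.1 pos [477.9 -98.7 196.8] feedyaw -6.1656 tilt -1.0 F [ 0.1  0.5 -3.3] w 59.8
-> yaw -0.0094 shift cm [-3.15 12.59  7.18] q [-0.21  0.16  1.94  0.    1.05 -1.9 ]
```

Call:
send_rows --steps '[{"x": 0,"y": 0,"z": 0,"yaw": -0.009,"jaw": 0.5},{"x": 0,"y": 1.6,"z": 0,"yaw": 0,"jaw": 0.5},{"x": -0.25,"y": 3,"z": 0,"yaw": 0,"jaw": 0.5},{"x": -0.7,"y": 3,"z": 0,"yaw": 0,"jaw": 0.5},{"x": -0.8,"y": 2.5,"z": 1,"yaw": 0,"jaw": 0.5},{"x": -0.8,"y": 1.5,"z": 1.5,"yaw": 0,"jaw": 0.5},{"x": -0.6,"y": 1,"z": 2,"yaw": 0,"jaw": 0.5},{"x": 0,"y": 0,"z": 1.5,"yaw": 0,"jaw": 0.5}]'

```text
t: 6.9
eef_pos: [494.2, 31.2, 137.0]
ee_rot: [-0.064, 0.998, 0.0, 0.0]
force: [-0.3, -0.1, -3.9]
gripper_width: 0.652
```

Call:
send_rows --steps '[{"x": 0,"y": 0,"z": 0.5,"yaw": 0,"jaw": 0.5},{"x": 0,"y": 0,"z": 0,"yaw": 0,"jaw": 0.5},{"x": 0,"y": 0,"z": 0,"yaw": 0,"jaw": 0.5}]'

```text
t: 7.2
eef_pos: [494.2, 29.6, 133.4]
ee_rot: [-0.064, 0.998, -0.0, 0.0]
force: [0.1, 0.4, -3.2]
gripper_width: 0.65
```

```bash
python3 -c "
from h import *
plan(493,30.2,104.5,.127)
f=grab('wrist');t=grab('top')['pixels'][:,:,::-1];f=f['pixels'][:,:,::-1]
W=np.zeros((600,800,3),np.uint8);W[:384,:512]=f
c=cv2.resize(t[115:235,165:265],None,fx=5,fy=5,interpolation=cv2.INTER_CUBIC);W[:600,512:800]=c[:,60:348]
cv2.imwrite('pics/w4.png',W)"
```

```text
t 7.2 pos [494.2  29.6 133.4] feedyaw -6.1555 tilt -1.0 F [ 0.1  0.4 -3.2] w 59.8
-> yaw 0.0006 shift cm [0.12 0.07 2.89] q [ 0.06  0.25  1.98 -0.    0.9  -1.64]
```

View pics/w4.png

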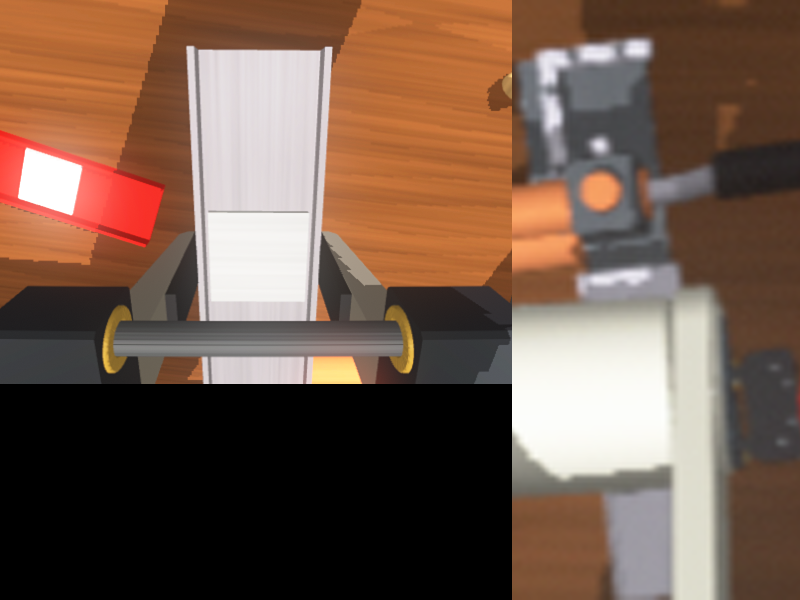

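Call:
send_rows --steps '[{"x": 0.1,"y": 0.07,"z": 1,"yaw": 0,"jaw": 0.5},{"x": 0,"y": 0,"z": 0.8,"yaw": 0,"jaw": 0.5},{"x": 0,"y": 0,"z": 0.5,"yaw": 0,"jaw": 0.5},{"x": 0,"y": 0,"z": 0,"yaw": 0,"jaw": 0.5}]'

```text
t: 7.7
eef_pos: [492.0, 30.4, 108.8]
ee_rot: [-0.064, 0.998, -0.0, -0.001]
force: [-0.1, -0.6, -2.8]
gripper_width: 0.651
```

Call:
send_rows --steps '[{"x": 0,"y": 0,"z": 0.25,"yaw": 0,"jaw": 0.5},{"x": 0,"y": 0,"z": 0.15,"yaw": 0,"jaw": 0.5},{"x": 0,"y": 0,"z": 0,"yaw": 0,"jaw": 0.5}]'

```text
t: 8.0
eef_pos: [492.8, 30.4, 105.8]
ee_rot: [-0.064, 0.998, -0.0, -0.0]
force: [0.6, 0.3, -3.1]
gripper_width: 0.65
```

Call:
send_rows --steps '[{"x": 0,"y": 0,"z": 0.1,"yaw": 0,"jaw": 0.5},{"x": 0,"y": 0,"z": 0.1,"yaw": 0,"jaw": 0.5},{"x": 0,"y": 0,"z": 0,"yaw": 0,"jaw": 0.5}]'

```text
t: 8.3
eef_pos: [492.9, 30.4, 104.0]
ee_rot: [-0.064, 0.998, -0.0, 0.0]
force: [0.5, 0.4, -4.6]
gripper_width: 0.652
```

Call:
send_rows --steps '[{"x": 0,"y": 0,"z": 0.1,"yaw": 0,"jaw": 0.5},{"x": 0,"y": 0,"z": 0,"yaw": 0,"jaw": 0.5}]'

```text
t: 8.5
eef_pos: [493.0, 30.4, 103.9]
ee_rot: [-0.064, 0.998, -0.0, 0.0]
force: [-2.7, 1.3, 9.7]
gripper_width: 0.651
```

Call:
send_rows --steps '[{"x": 0,"y": 0,"z": -0.1,"yaw": 0,"jaw": 0.8},{"x": 0,"y": 0,"z": 0,"yaw": 0,"jaw": 1},{"x": 0,"y": 0,"z": 0,"yaw": 0,"jaw": 1},{"x": 0,"y": 0,"z": -1,"yaw": 0,"jaw": 1},{"x": 0,"y": 0,"z": -2.5,"yaw": 0,"jaw": 1},{"x": 0,"y": 0,"z": -3.5,"yaw": 0,"jaw": 1},{"x": 0,"y": 0,"z": -3.5,"yaw": 0,"jaw": 1},{"x": 4,"y": 0,"z": -1.5,"yaw": 0,"jaw": 1}]'

```text
t: 9.3
eef_pos: [457.8, 25.7, 228.0]
ee_rot: [-0.064, 0.998, -0.0, 0.004]
force: [0.1, -1.3, 0.0]
gripper_width: 1.001
```

Call:
send_rows --steps '[{"x": 4.5,"y": 0,"z": 0,"yaw": 0,"jaw": 1},{"x": 0,"y": 0,"z": 0,"yaw": 0,"jaw": 1},{"x": 0,"y": 0,"z": 0,"yaw": 0,"jaw": 1}]'

```text
t: 9.6
eef_pos: [408.4, 19.5, 224.8]
ee_rot: [-0.064, 0.998, -0.0, 0.001]
force: [0.5, 0.3, 0.1]
gripper_width: 1.003
```

```bash
python3 -c "
from h import *
plan(408,19,104.5,.127)
f=grab('wrist')
cv2.imwrite('pics/w5.png',cv2.resize(f['pixels'][:,:,::-1],(800,600),interpolation=cv2.INTER_CUBIC))"
```

```text
t 9.6 pos [408.4  19.5 224.8] feedyaw -6.1552 tilt -1.0 F [0.5 0.3 0.1] w 92.3
-> yaw 0.001 shift cm [ 0.07 -0.04 12.03] q [ 0.04 -0.01  2.05 -0.    1.09 -1.65]
```

View pics/w5.png

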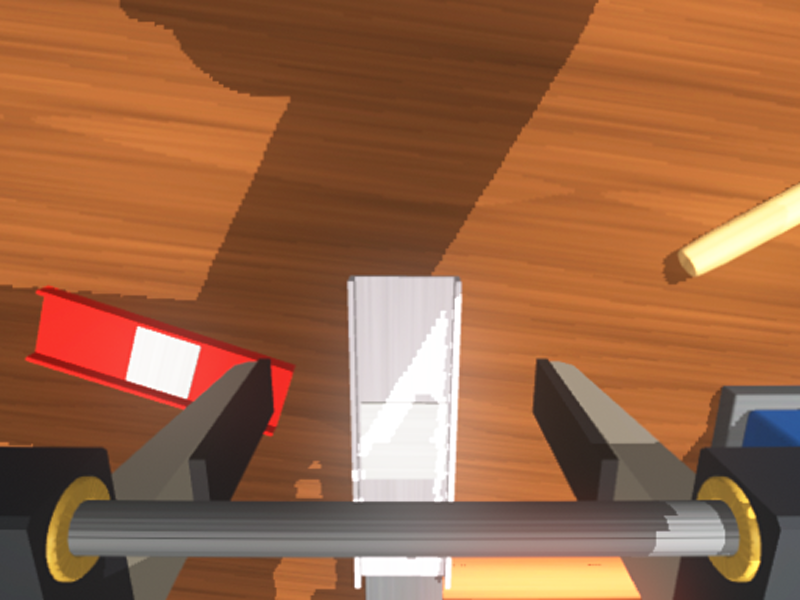

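```bash
python3 -c "
from h import *
f=load('wrist')
k=lambda p:(np.array(p,float)+.5)/1.5625-.5
c=onz(f,k([(347,277),(462,277),(356,588),(451,588)]),124);print(c.round(1),c.mean(0))
m0=(c[0]+c[1])/2;m1=(c[2]+c[3])/2;a=m1-m0;print(np.linalg.norm(a),np.arctan2(a[1],a[0]),np.linalg.norm(c[0]-c[1]),np.linalg.norm(c[2]-c[3]))
r=onz(f,k([(366,592),(441,592)]),110);print('rest',r.round(1),r.mean(0))
g=m0+11*a/np.linalg.norm(a);plan(g[0],g[1],105,.127)
"
```

```text
[[395.  -12.4 124. ]
 [387.3  47.5 124. ]
 [595.3  12.9 124. ]
 [587.6  72.7 124. ]] [491.2951263   30.18778667 124.        ]
201.91797204619434 0.12538697847029834 60.390378578937394 60.25123169308061
rest [[611.5  20.1 110. ]
 [605.1  69.9 110. ]] [608.2911371   44.98143842 110.        ]
t 9.65 pos [409.3  19.6 224.7] feedyaw -6.1551 tilt -1.0 F [0.3 0.2 0.6] w 92.0
-> yaw 0.0011 shift cm [ 0.75  0.03 11.97] q [ 0.04 -0.01  2.05  0.    1.09 -1.65]
```

Call:
send_rows --steps '[{"x": 0.65,"y": 0,"z": 3,"yaw": 0,"jaw": 1},{"x": 0,"y": 0,"z": 4,"yaw": 0,"jaw": 1},{"x": 0,"y": 0,"z": 3,"yaw": 0,"jaw": 1},{"x": 0,"y": 0,"z": 1.5,"yaw": 0,"jaw": 1},{"x": 0,"y": 0,"z": 0.45,"yaw": 0,"jaw": 1},{"x": 0,"y": 0,"z": 0,"yaw": 0,"jaw": 0.8},{"x": 0,"y": 0,"z": 0,"yaw": 0,"jaw": 0.5},{"x": 0,"y": 0,"z": 0,"yaw": 0,"jaw": 0.5}]'

```text
t: 10.45
eef_pos: [403.0, 18.8, 105.3]
ee_rot: [-0.064, 0.998, -0.0, 0.001]
force: [0.3, 0.5, 0.3]
gripper_width: 0.764
```

Call:
send_rows --steps '[{"x": 0,"y": 0,"z": 0,"yaw": 0,"jaw": 0.5},{"x": 0,"y": 0,"z": 0,"yaw": 0,"jaw": 0.5},{"x": 0,"y": 0,"z": 0,"yaw": 0,"jaw": 0.5}]'

```text
t: 10.75
eef_pos: [402.6, 18.8, 105.0]
ee_rot: [-0.064, 0.998, 0.0, 0.001]
force: [0.2, 0.1, 5.0]
gripper_width: 0.649
```

```bash
python3 -c "
from h import *
plan(538,35.3,105,.13);print(ctrl.read_state()['ft_torque'])"
```

```text
t 10.75 pos [402.6  18.8 105. ] feedyaw -6.155 tilt -1.0 F [0.2 0.1 5. ] w 59.7
-> yaw -0.0018 shift cm [-13.64  -0.12   0.02] q [ 0.04  0.16  2.19  0.    0.79 -1.66]
[ 0.1057057  -0.02126541  0.05723013]
```

Call:
send_rows --steps '[{"x": -0.8,"y": -0.02,"z": 0,"yaw": -0.002,"jaw": 0.5},{"x": -1.2,"y": -0.02,"z": 0,"yaw": 0,"jaw": 0.5},{"x": -1.2,"y": -0.02,"z": 0,"yaw": 0,"jaw": 0.5},{"x": -1.2,"y": -0.02,"z": 0,"yaw": 0,"jaw": 0.5},{"x": -1,"y": -0.02,"z": 0,"yaw": 0,"jaw": 0.5}]'

```text
t: 11.25
eef_pos: [451.7, 24.4, 104.5]
ee_rot: [-0.065, 0.998, -0.0, -0.004]
force: [-13.3, -1.1, 21.3]
gripper_width: 0.649
```

Call:
send_rows --steps '[{"x": -1.2,"y": -0.02,"z": 0,"yaw": 0,"jaw": 0.5},{"x": -1.2,"y": -0.02,"z": 0,"yaw": 0,"jaw": 0.5},{"x": -1.2,"y": -0.02,"z": 0,"yaw": 0,"jaw": 0.5}]'

```text
t: 11.55
eef_pos: [488.2, 28.5, 104.5]
ee_rot: [-0.065, 0.998, -0.0, -0.004]
force: [-13.8, -1.4, 19.5]
gripper_width: 0.648
```

Call:
send_rows --steps '[{"x": -1.2,"y": -0.02,"z": 0,"yaw": 0,"jaw": 0.5},{"x": -1.2,"y": -0.02,"z": 0,"yaw": 0,"jaw": 0.5},{"x": -0.6,"y": 0,"z": 0,"yaw": 0,"jaw": 0.5},{"x": 0,"y": 0,"z": 0,"yaw": 0,"jaw": 0.5}]'

```text
t: 11.95
eef_pos: [520.6, 32.2, 104.5]
ee_rot: [-0.065, 0.998, -0.0, -0.001]
force: [-2.4, 0.3, 7.1]
gripper_width: 0.649
```

```bash
python3 -c "
from h import *
plan(538,35.3,105,.13);print(ctrl.read_state()['ft_torque'])
t=grab('top')['pixels'][:,:,::-1]
g=grab('scene')['pixels'][:,:,::-1]
W=np.zeros((600,800,3),np.uint8)
c=cv2.resize(t[125:185,170:230],None,fx=6,fy=6,interpolation=cv2.INTER_CUBIC);W[:360,:360]=c
c=cv2.resize(g[190:290,235:308],None,fx=6,fy=6,interpolation=cv2.INTER_CUBIC);W[:600,360:798]=c
cv2.imwrite('pics/w6.png',W)"
```

```text
t 11.95 pos [520.6  32.2 104.5] feedyaw -6.1528 tilt -1.0 F [-2.4  0.3  7.1] w 59.7
-> yaw 0.0004 shift cm [-1.76  0.08 -0.05] q [ 0.06  0.33  1.95 -0.    0.86 -1.64]
[-0.03924531  0.89176381 -0.03008445]
```

View pics/w6.png

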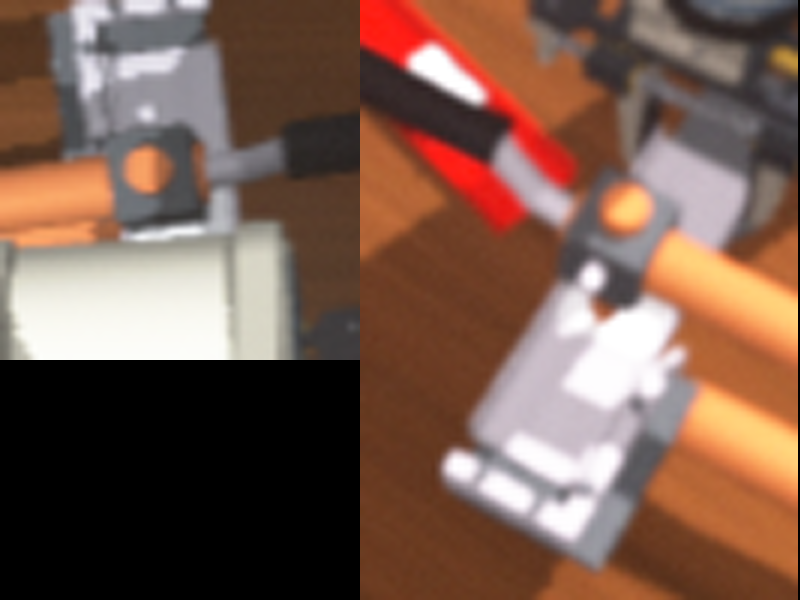

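Call:
send_rows --steps '[{"x": -0.5,"y": 0,"z": 0,"yaw": 0,"jaw": 0.5},{"x": -0.4,"y": 0,"z": 0,"yaw": 0,"jaw": 0.5},{"x": -0.3,"y": 0,"z": 0,"yaw": 0,"jaw": 0.5}]'

```text
t: 12.35
eef_pos: [530.7, 33.6, 104.5]
ee_rot: [-0.065, 0.998, -0.0, -0.003]
force: [-11.4, -1.2, 15.1]
gripper_width: 0.646
```

Call:
send_rows --steps '[{"x": -0.2,"y": 0,"z": 0,"yaw": 0,"jaw": 0.5},{"x": -0.15,"y": 0,"z": 0,"yaw": 0,"jaw": 0.5}]'

```text
t: 12.55
eef_pos: [533.9, 34.0, 104.5]
ee_rot: [-0.065, 0.998, -0.0, -0.003]
force: [-11.0, -0.9, 14.5]
gripper_width: 0.649
```

Call:
send_rows --steps '[{"x": -0.15,"y": 0,"z": 0,"yaw": 0,"jaw": 0.5},{"x": -0.1,"y": 0,"z": 0,"yaw": 0,"jaw": 0.5}]'

```text
t: 12.75
eef_pos: [536.4, 34.3, 104.5]
ee_rot: [-0.065, 0.998, -0.0, -0.003]
force: [-10.1, -1.2, 13.8]
gripper_width: 0.645
```

Call:
send_rows --steps '[{"x": -0.1,"y": 0,"z": 0,"yaw": 0,"jaw": 0.5},{"x": -0.1,"y": 0,"z": 0,"yaw": 0,"jaw": 0.5}]'

```text
t: 12.95
eef_pos: [538.3, 34.6, 104.5]
ee_rot: [-0.065, 0.998, -0.0, -0.003]
force: [-10.3, -1.0, 14.0]
gripper_width: 0.649
```

Call:
send_rows --steps '[{"x": -0.1,"y": 0,"z": 0,"yaw": 0,"jaw": 0.5},{"x": -0.1,"y": 0,"z": 0,"yaw": 0,"jaw": 0.5}]'

```text
t: 13.15
eef_pos: [538.6, 34.6, 104.5]
ee_rot: [-0.065, 0.998, -0.0, -0.005]
force: [-18.5, -4.1, 23.7]
gripper_width: 0.649
```

Call:
send_rows --steps '[{"x": 0,"y": 0.1,"z": 0,"yaw": 0,"jaw": 0.5},{"x": 0,"y": 0.1,"z": 0,"yaw": 0,"jaw": 0.5},{"x": 0,"y": 0,"z": 0,"yaw": 0,"jaw": 0.5}]'

```text
t: 13.45
eef_pos: [538.6, 35.0, 104.5]
ee_rot: [-0.065, 0.998, -0.001, -0.004]
force: [-14.9, -13.1, 19.9]
gripper_width: 0.649
```

Call:
send_rows --steps '[{"x": 0,"y": 0.1,"z": 0,"yaw": 0,"jaw": 0.5},{"x": 0,"y": 0,"z": 0,"yaw": 0,"jaw": 0.5}]'

```text
t: 13.65
eef_pos: [538.5, 35.5, 104.5]
ee_rot: [-0.065, 0.998, -0.002, -0.004]
force: [-14.5, -15.6, 18.8]
gripper_width: 0.65
```

```bash
python3 -c "
from h import *
plan(538,35.3,105,.13);print(ctrl.read_state()['ft_torque'])"
```

```text
t 13.65 pos [538.5  35.5 104.5] feedyaw -6.153 tilt -1.0 F [-14.5 -15.6  18.8] w 59.8
-> yaw 0.0002 shift cm [ 0.05 -0.01 -0.05] q [ 0.07  0.36  1.91 -0.    0.88 -1.63]
[-2.32229033  2.88776738 -0.58933318]
```

Call:
send_rows --steps '[{"x": 0,"y": 0,"z": -0.1,"yaw": 0,"jaw": 0.5},{"x": 0,"y": 0.05,"z": 0,"yaw": 0,"jaw": 0.5},{"x": 0,"y": 0,"z": 0,"yaw": 0,"jaw": 0.5}]'

```text
t: 13.95
eef_pos: [538.2, 36.3, 104.5]
ee_rot: [-0.065, 0.998, -0.001, -0.004]
force: [-10.7, -12.5, 8.5]
gripper_width: 0.648
```

Call:
send_rows --steps '[{"x": 0,"y": 0.1,"z": 0,"yaw": 0,"jaw": 0.5},{"x": 0,"y": 0,"z": 0,"yaw": 0,"jaw": 0.5}]'

```text
t: 14.15
eef_pos: [538.1, 37.0, 104.5]
ee_rot: [-0.064, 0.998, -0.002, -0.004]
force: [-12.4, -15.2, 8.7]
gripper_width: 0.647
```

Call:
send_rows --steps '[{"x": 0,"y": 0.1,"z": 0,"yaw": 0,"jaw": 0.5},{"x": 0,"y": 0,"z": 0,"yaw": 0,"jaw": 0.5}]'

```text
t: 14.35
eef_pos: [538.0, 37.7, 104.5]
ee_rot: [-0.064, 0.998, -0.002, -0.005]
force: [-11.7, -16.9, 9.1]
gripper_width: 0.653
```

```bash
python3 -c "
from h import *
plan(538,35.3,105,.13);print(ctrl.read_state()['ft_torque'])"
```

```text
t 14.35 pos [538.   37.7 104.5] feedyaw -6.1549 tilt -1.0 F [-11.7 -16.9   9.1] w 60.1
-> yaw -0.0018 shift cm [ 0.03 -0.23 -0.04] q [ 0.07  0.36  1.91 -0.    0.88 -1.63]
[-2.81838704  2.20121147 -1.53320026]
```

```bash
python3 -c "
from h import *
t=grab('top')['pixels'][:,:,::-1]
g=grab('scene')['pixels'][:,:,::-1]
W=np.zeros((600,800,3),np.uint8)
c=cv2.resize(t[123:168,172:217],None,fx=8,fy=8,interpolation=cv2.INTER_CUBIC);W[:360,:360]=c
c=cv2.resize(g[230:290,245:300],None,fx=8,fy=8,interpolation=cv2.INTER_CUBIC);W[:480,360:800]=c
cv2.imwrite('pics/w7.png',W)"
```

```text
(no output)
```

View pics/w7.png

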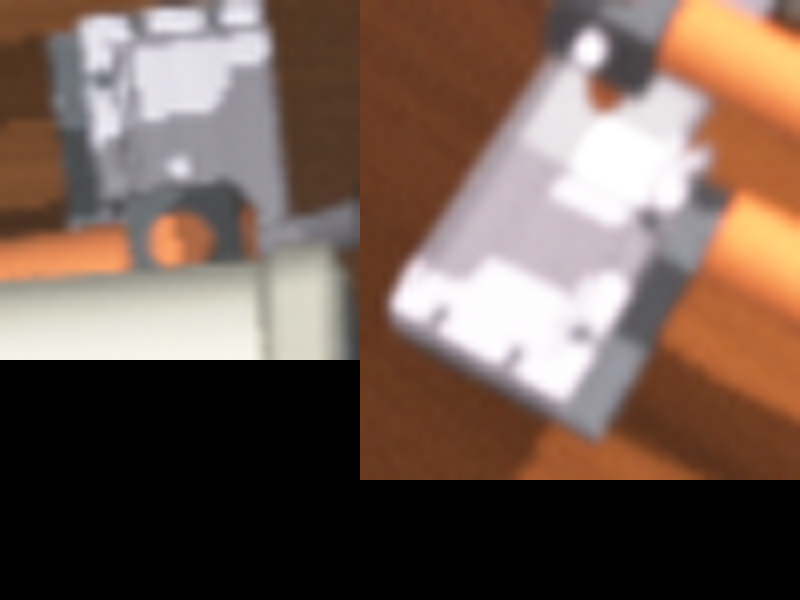

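Call:
send_rows --steps '[{"x": 0,"y": 0,"z": 0,"yaw": 0,"jaw": 0.72},{"x": 0,"y": 0,"z": 0,"yaw": 0,"jaw": 0.85},{"x": 0,"y": -0.2,"z": 0,"yaw": 0,"jaw": 1},{"x": 0,"y": 0,"z": 0,"yaw": 0,"jaw": 1},{"x": 0,"y": 0,"z": -2,"yaw": 0,"jaw": 1},{"x": 0,"y": 0,"z": -4,"yaw": 0,"jaw": 1},{"x": 0,"y": 0,"z": -4.5,"yaw": 0,"jaw": 1},{"x": 0,"y": 0,"z": -4.5,"yaw": 0,"jaw": 1}]'

```text
t: 15.25
eef_pos: [542.4, 38.8, 256.9]
ee_rot: [-0.065, 0.998, 0.0, -0.0]
force: [0.7, 0.5, -0.0]
gripper_width: 1.0
```

Call:
send_rows --steps '[{"x": 0,"y": 0,"z": -4.5,"yaw": 0,"jaw": 1},{"x": 0,"y": 0,"z": -3,"yaw": 0,"jaw": 1},{"x": -4,"y": 0,"z": 0,"yaw": 0,"jaw": 1},{"x": -4.5,"y": 0,"z": 0,"yaw": 0,"jaw": 1},{"x": -4.4,"y": 0,"z": 0,"yaw": 0,"jaw": 1},{"x": -2,"y": 0,"z": 0,"yaw": 0,"jaw": 1},{"x": 0,"y": 0,"z": 0,"yaw": 0,"jaw": 1},{"x": 0,"y": 0,"z": 0,"yaw": 0,"jaw": 1}]'

```text
t: 16.05
eef_pos: [689.9, 58.1, 329.7]
ee_rot: [-0.065, 0.998, 0.0, -0.001]
force: [-0.2, -0.9, -0.1]
gripper_width: 1.001
```

```bash
python3 -c "
from h import *
plan(640,-73,270,.13)
f=grab('wrist')
p=proj(f,[[626.9,46.8,110],[626.9+99.2-30*.129,46.8+12.9+30*.99,124],[626.9+99.2+30*.129,46.8+12.9-30*.99,124],[640,-73,255]]);print(p.round())
cv2.imwrite('pics/w8.png',cv2.resize(f['pixels'][:,:,::-1],(800,600),interpolation=cv2.INTER_CUBIC))"
```

```text
t 16.05 pos [689.9  58.1 329.7] feedyaw -6.1527 tilt -1.0 F [-0.2 -0.9 -0.1] w 92.1
-> yaw 0.0005 shift cm [  6.64 -12.35   5.98] q [ 0.08  0.38  1.34  0.    1.42 -1.62]
[[256. 114.]
 [281. 202.]
 [230. 202.]
 [ 85. 118.]]
```

```bash
python3 -c "
from h import *
f=load('wrist')['pixels'][:,:,::-1]
W=np.zeros((600,800,3),np.uint8)
W[:,:520]=cv2.resize(f[100:220,205:309],None,fx=5,fy=5,interpolation=cv2.INTER_CUBIC)
W[:500,525:800]=cv2.resize(f[50:250,20:130],None,fx=2.5,fy=2.5,interpolation=cv2.INTER_CUBIC)
cv2.imwrite('pics/w9.png',W)"
```

```text
(no output)
```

View pics/w9.png

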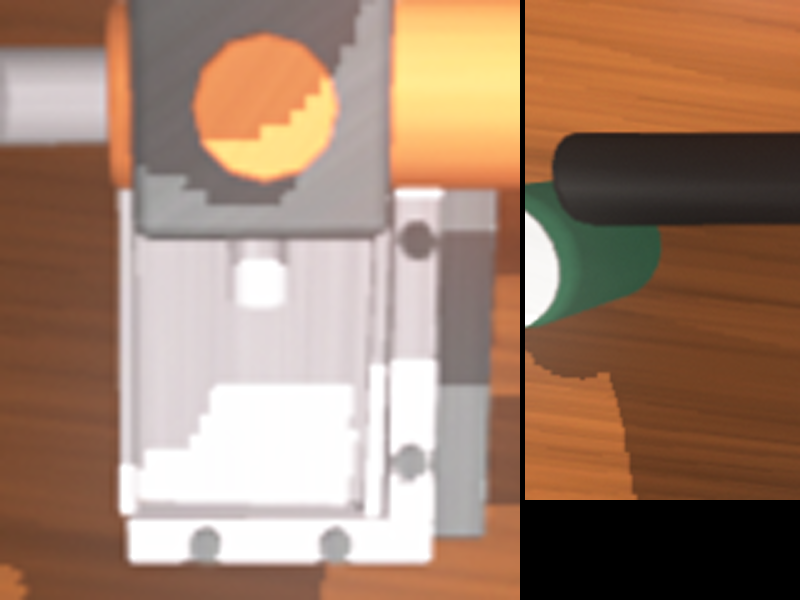

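Call:
send_rows --steps '[{"x": 0,"y": 0,"z": 0,"yaw": 0.149,"jaw": 0},{"x": 0,"y": 0,"z": 0,"yaw": 0.149,"jaw": 0},{"x": 0,"y": 0,"z": 0,"yaw": 0.149,"jaw": 0},{"x": 0,"y": 0,"z": 0,"yaw": 0.149,"jaw": 0},{"x": 0,"y": 0,"z": 0,"yaw": 0.149,"jaw": 0},{"x": 0,"y": 0,"z": 0,"yaw": 0.149,"jaw": 0},{"x": 0,"y": 0,"z": 0,"yaw": 0.149,"jaw": 0},{"x": 0,"y": 0,"z": 0,"yaw": 0.149,"jaw": 0}]'

```text
t: 16.9
eef_pos: [689.2, 57.9, 331.2]
ee_rot: [0.509, 0.861, 0.0, 0.0]
force: [-0.4, 0.1, 0.0]
gripper_width: 0.324
```

Call:
send_rows --steps '[{"x": 0,"y": 0,"z": 0,"yaw": 0.149,"jaw": 0},{"x": 0,"y": 0,"z": 0,"yaw": 0.149,"jaw": 0},{"x": 0,"y": 0,"z": 0,"yaw": 0.149,"jaw": 0},{"x": 0,"y": 0,"z": 0,"yaw": 0.149,"jaw": 0},{"x": 0,"y": 0,"z": 0,"yaw": 0.149,"jaw": 0},{"x": 0,"y": 0,"z": 0,"yaw": 0.149,"jaw": 0},{"x": 0,"y": 0,"z": 0,"yaw": 0.149,"jaw": 0},{"x": 0,"y": 0,"z": 0,"yaw": 0.149,"jaw": 0}]'

```text
t: 17.7
eef_pos: [689.2, 57.8, 331.2]
ee_rot: [0.904, 0.427, 0.0, 0.0]
force: [-0.2, 0.4, -0.1]
gripper_width: 0.001
```

Call:
send_rows --steps '[{"x": 0,"y": 0,"z": 0,"yaw": 0.149,"jaw": 0},{"x": 0,"y": 0,"z": 0,"yaw": 0.149,"jaw": 0},{"x": 0,"y": 0,"z": 0,"yaw": 0.149,"jaw": 0},{"x": 0,"y": 0,"z": 0,"yaw": 0.149,"jaw": 0},{"x": 0,"y": 0,"z": 0,"yaw": 0.149,"jaw": 0},{"x": 0,"y": 0,"z": 0,"yaw": 0.012,"jaw": 0},{"x": 0,"y": 0,"z": 0,"yaw": 0,"jaw": 0}]'

```text
t: 18.4
eef_pos: [689.7, 57.9, 331.0]
ee_rot: [0.998, 0.067, 0.0, -0.0]
force: [0.2, 0.6, -0.3]
gripper_width: 0.006
```

```bash
python3 -c "
from h import *
sx,sy=626.9,46.8; c,s=np.cos(.13),np.sin(.13)
P=lambda x,y:(sx+c*x-s*y, sy+s*x+c*y)
print(P(68,-62)); plan(*P(68,-62),116,.13+np.pi)
f=grab('wrist')
print(proj(f,[[*P(100,30),128],[*P(100,-30),124],[*P(15,30),128]]).round())"
```

```text
(np.float64(702.3635256150267), np.float64(-5.861715712177613))
t 18.4 pos [689.7  57.9 331. ] feedyaw -3.0071 tilt -1.0 F [ 0.2  0.6 -0.3] w 0.5
-> yaw 0.0045 shift cm [ 0.43  6.49 21.5 ] q [0.08 0.38 1.34 0.   1.42 1.52]
[[233. 137.]
 [287. 137.]
 [234. 211.]]
```

Call:
send_rows --steps '[{"x": 0.4,"y": 3.3,"z": 0,"yaw": 0.004,"jaw": 0},{"x": 0,"y": 3.2,"z": 2,"yaw": 0,"jaw": 0},{"x": 0,"y": 0,"z": 4,"yaw": 0,"jaw": 0},{"x": 0,"y": 0,"z": 4,"yaw": 0,"jaw": 0},{"x": 0,"y": 0,"z": 4,"yaw": 0,"jaw": 0},{"x": 0,"y": 0,"z": 4,"yaw": 0,"jaw": 0},{"x": 0,"y": 0,"z": 2.5,"yaw": 0,"jaw": 0},{"x": 0,"y": 0,"z": 1,"yaw": 0,"jaw": 0}]'

```text
t: 19.25
eef_pos: [700.7, -5.9, 112.3]
ee_rot: [0.998, 0.065, -0.002, -0.0]
force: [0.0, 0.1, -0.3]
gripper_width: 0.006
```

Call:
send_rows --steps '[{"x": 0,"y": -0.5,"z": 0,"yaw": 0,"jaw": 0},{"x": 0,"y": -0.4,"z": 0,"yaw": 0,"jaw": 0},{"x": 0,"y": 0,"z": 0,"yaw": 0,"jaw": 0}]'

```text
t: 19.55
eef_pos: [702.7, 3.8, 117.5]
ee_rot: [0.998, 0.064, 0.002, 0.0]
force: [-0.1, -0.7, 0.3]
gripper_width: 0.002
```

Call:
send_rows --steps '[{"x": 0,"y": -0.3,"z": 0,"yaw": 0,"jaw": 0},{"x": 0,"y": 0,"z": 0,"yaw": 0,"jaw": 0}]'

```text
t: 19.75
eef_pos: [701.7, 6.4, 116.5]
ee_rot: [0.998, 0.064, 0.001, 0.0]
force: [0.5, 0.6, 0.2]
gripper_width: 0.007
```

Call:
send_rows --steps '[{"x": 0,"y": -0.2,"z": 0,"yaw": 0,"jaw": 0},{"x": 0,"y": -0.2,"z": 0,"yaw": 0,"jaw": 0}]'

```text
t: 19.95
eef_pos: [700.7, 10.0, 115.6]
ee_rot: [0.998, 0.063, 0.0, 0.0]
force: [0.4, 0.0, 0.7]
gripper_width: 0.002
```

Call:
send_rows --steps '[{"x": 0,"y": -0.2,"z": 0,"yaw": 0,"jaw": 0},{"x": 0,"y": 0,"z": 0,"yaw": 0,"jaw": 0}]'

```text
t: 20.15
eef_pos: [700.4, 12.2, 115.3]
ee_rot: [0.998, 0.063, -0.0, -0.0]
force: [-0.5, 0.6, -0.0]
gripper_width: 0.006
```

Call:
send_rows --steps '[{"x": 0,"y": -0.2,"z": 0,"yaw": 0,"jaw": 0},{"x": 0,"y": 0,"z": 0,"yaw": 0,"jaw": 0}]'

```text
t: 20.35
eef_pos: [700.7, 13.5, 115.5]
ee_rot: [0.998, 0.063, 0.0, 0.0]
force: [1.4, -2.8, -0.9]
gripper_width: 0.006
```

Contact. Keep pushing in small steps.

Call:
send_rows --steps '[{"x": 0,"y": -0.1,"z": 0,"yaw": 0,"jaw": 0},{"x": 0,"y": 0,"z": 0,"yaw": 0,"jaw": 0}]'

```text
t: 20.55
eef_pos: [700.8, 13.8, 115.6]
ee_rot: [0.998, 0.063, 0.001, 0.001]
force: [2.5, -6.4, -0.9]
gripper_width: 0.001
```

Call:
send_rows --steps '[{"x": 0,"y": -0.1,"z": 0,"yaw": 0,"jaw": 0},{"x": 0,"y": 0,"z": 0,"yaw": 0,"jaw": 0}]'

```text
t: 20.75
eef_pos: [700.8, 14.0, 115.6]
ee_rot: [0.998, 0.063, 0.001, 0.001]
force: [4.1, -8.4, -1.8]
gripper_width: 0.004
```

Call:
send_rows --steps '[{"x": 0,"y": -0.1,"z": 0,"yaw": 0,"jaw": 0},{"x": 0,"y": 0,"z": 0,"yaw": 0,"jaw": 0}]'

```text
t: 20.95
eef_pos: [700.9, 14.1, 115.7]
ee_rot: [0.998, 0.063, 0.001, 0.002]
force: [4.8, -12.6, -1.4]
gripper_width: 0.001
```

Call:
send_rows --steps '[{"x": 0,"y": -0.1,"z": 0,"yaw": 0,"jaw": 0},{"x": 0,"y": 0,"z": 0,"yaw": 0,"jaw": 0}]'

```text
t: 21.15
eef_pos: [700.8, 14.2, 115.7]
ee_rot: [0.998, 0.063, 0.001, 0.003]
force: [4.9, -15.2, -1.4]
gripper_width: 0.005
```

Call:
send_rows --steps '[{"x": 0,"y": 0.5,"z": 0,"yaw": 0,"jaw": 0},{"x": 0,"y": 1,"z": 0,"yaw": 0,"jaw": 0},{"x": 0,"y": 0,"z": -3,"yaw": 0,"jaw": 0},{"x": 0,"y": 0,"z": -4.5,"yaw": 0,"jaw": 0},{"x": 0,"y": 0,"z": -4.5,"yaw": 0,"jaw": 0},{"x": 0,"y": 0,"z": -4.5,"yaw": 0,"jaw": 0},{"x": 0,"y": 0,"z": -3.5,"yaw": 0,"jaw": 0},{"x": 0,"y": -3,"z": 0,"yaw": 0,"jaw": 0}]'

```text
t: 21.95
eef_pos: [700.3, 30.4, 321.9]
ee_rot: [0.998, 0.062, 0.004, 0.0]
force: [0.5, 1.3, 0.3]
gripper_width: 0.003
```

Call:
send_rows --steps '[{"x": 0,"y": -2,"z": 0,"yaw": 0,"jaw": 0},{"x": 0,"y": 0,"z": 0,"yaw": 0,"jaw": 0},{"x": 0,"y": 0,"z": 0,"yaw": 0,"jaw": 0}]'

```text
t: 22.25
eef_pos: [694.5, 53.0, 314.0]
ee_rot: [0.998, 0.064, -0.001, 0.0]
force: [0.1, 0.1, -0.1]
gripper_width: 0.003
```

```bash
python3 -c "
from h import *
sx,sy=626.9,46.8; c,s=np.cos(.13),np.sin(.13)
P=lambda x,y:(sx+c*x-s*y, sy+s*x+c*y)
f=grab('wrist','w10.png')
plan(*P(0,-120),270,.13+np.pi)
q=proj(f,[[*P(100,30),124],[*P(100,-30),124],[*P(30,30),124]]).round().astype(int);print(q)
g=f['pixels'].astype(int).sum(2)//3
print('cols'); u,v=q[0]
for r in range(v+2,v+62,6): print(r,u-12,g[r,u-12:u+16])
print('rows')
for cc in range(q[0][0]+1,q[1][0]+3,5): print(cc,v-14,g[v-14:v+10,cc])
"
```

```text
t 22.3 pos [694.7  52.5 314.1] feedyaw -3.014 tilt -1.0 F [ 0.   0.2 -0.2] w 0.3
-> yaw -0.0024 shift cm [-6.79 11.68  4.43] q [ 0.07  0.4   1.35 -0.    1.4   1.52]
[[227 142]
 [283 142]
 [228 205]]
cols
144 215 [174 209 255 255 255 255 255 255 255 255 252 242 255 255 252 223 216 229
 254 255 254 254 255 255 255 255 255 255]
150 215 [175 189 255 255 255 252 246 245 246 255 254 229 252 255 253 216 214 224
 228 252 255 255 255 255 255 255 255 255]
156 215 [177 176 220 205 183 181 179 180 181 168 185 185 255 255 255 233 215 224
 229 254 255 255 255 255 255 255 255 255]
162 215 [178 194 255 255 255 255 255 255 255 255 255 234 221 255 255 231 210 231
 255 255 255 255 255 255 255 255 255 255]
168 215 [122 134 235 255 255 255 255 255 255 255 255 241 244 255 255 243 214 225
 224 221 220 223 225 228 227 226 227 227]
174 215 [126 124 190 255 255 255 255 255 255 255 255 247 237 255 255 247 221 226
 225 222 220 222 224 227 226 225 226 225]
180 215 [128 125 131 202 221 220 222 225 226 225 224 208 194 217 226 195 201 222
 225 221 220 222 224 227 226 225 225 225]
186 215 [129 127 131 197 221 221 22
[... 922 characters left out ...]
 254 255 255 254 254 255 255 255
 255 255 255 255 255 255]
258 128 [107 105 103 148 215 255 255 255 254 254 254 255 255 254 254 254 254 254
 254 254 254 254 254 254]
263 128 [107 104 103 149 198 249 249 227 205 188 198 223 252 255 255 254 254 254
 254 254 254 254 254 254]
268 128 [105 103 101 149 187 215 191 179 179 178 179 193 237 255 255 255 254 254
 254 254 254 254 255 255]
273 128 [105 102  98 145 213 255 255 255 254 254 254 254 255 254 254 254 254 254
 254 254 254 255 255 255]
278 128 [104 101 102 146 211 255 255 255 254 254 254 254 255 254 254 254 254 254
 254 255 255 255 255 255]
283 128 [102 101  99  99 125 210 233 234 231 228 217 209 203 194 225 233 233 234
 234 235 234 234 235 235]
```

Call:
send_rows --steps '[{"x": -2.2,"y": 3.9,"z": 0,"yaw": 0,"jaw": 0},{"x": -2.2,"y": 3.9,"z": 0,"yaw": 0,"jaw": 0},{"x": -2.2,"y": 3.9,"z": 0,"yaw": 0,"jaw": 0},{"x": 0,"y": 0,"z": 2,"yaw": 0,"jaw": 0},{"x": 0,"y": 0,"z": 2,"yaw": 0,"jaw": 0},{"x": 0,"y": 0,"z": 0.6,"yaw": 0,"jaw": 0},{"x": 0,"y": 0,"z": 0,"yaw": 0,"jaw": 0}]'

```text
t: 23.0
eef_pos: [643.9, -72.3, 268.0]
ee_rot: [0.998, 0.063, -0.001, -0.0]
force: [0.3, 0.5, -0.6]
gripper_width: 0.001
```

```bash
python3 -c "
from h import *
plan(644.4,-72,255,.13+np.pi)
f=grab('scene','s11.png');t=grab('top','t11.png')"
```

```text
t 23.0 pos [643.9 -72.3 268. ] feedyaw -3.0152 tilt -1.0 F [ 0.3  0.5 -0.6] w 0.1
-> yaw -0.0036 shift cm [ 0.06 -0.02  1.3 ] q [-0.11  0.35  1.52 -0.    1.28  1.33]
```

Call:
send_rows --steps '[{"x": 0,"y": 0,"z": 0.4,"yaw": 0,"jaw": 0},{"x": 0,"y": 0,"z": 0.3,"yaw": 0,"jaw": 0},{"x": 0,"y": 0,"z": 0,"yaw": 0,"jaw": 0}]'

```text
t: 23.4
eef_pos: [644.4, -71.6, 262.1]
ee_rot: [0.998, 0.064, -0.0, 0.0]
force: [0.3, 0.2, -0.3]
gripper_width: 0.003
```

Call:
send_rows --steps '[{"x": 0,"y": 0,"z": 0.3,"yaw": 0,"jaw": 0},{"x": 0,"y": 0,"z": 0.3,"yaw": 0,"jaw": 0},{"x": 0,"y": 0,"z": 0,"yaw": 0,"jaw": 0}]'

```text
t: 23.7
eef_pos: [644.3, -71.8, 255.8]
ee_rot: [0.998, 0.063, -0.0, -0.0]
force: [-0.3, -0.8, -0.0]
gripper_width: 0.003
```

Call:
send_rows --steps '[{"x": 0,"y": 0,"z": 0.3,"yaw": 0,"jaw": 0},{"x": 0,"y": 0,"z": 0.3,"yaw": 0,"jaw": 0},{"x": 0,"y": 0,"z": 0,"yaw": 0,"jaw": 0}]'

```text
t: 24.0
eef_pos: [644.8, -72.2, 250.5]
ee_rot: [0.998, 0.063, 0.0, 0.0]
force: [-0.8, -1.8, 2.1]
gripper_width: 0.003
```

Call:
send_rows --steps '[{"x": 0,"y": 0,"z": 0.3,"yaw": 0,"jaw": 0},{"x": 0,"y": 0,"z": 0.3,"yaw": 0,"jaw": 0},{"x": 0,"y": 0,"z": 0,"yaw": 0,"jaw": 0}]'

```text
t: 24.3
eef_pos: [644.9, -72.4, 244.5]
ee_rot: [0.998, 0.063, 0.0, 0.0]
force: [0.9, -1.4, 2.6]
gripper_width: 0.006
```

Call:
send_rows --steps '[{"x": 0,"y": 0,"z": 0.2,"yaw": 0,"jaw": 0},{"x": 0,"y": 0,"z": 0.2,"yaw": 0,"jaw": 0},{"x": 0,"y": 0,"z": 0,"yaw": 0,"jaw": 0}]'

```text
t: 24.6
eef_pos: [644.9, -72.2, 240.6]
ee_rot: [0.998, 0.063, 0.0, 0.0]
force: [0.8, -2.9, 2.7]
gripper_width: 0.004
```

Call:
send_rows --steps '[{"x": 0,"y": 0,"z": 0.2,"yaw": 0,"jaw": 0},{"x": 0,"y": 0,"z": 0.1,"yaw": 0,"jaw": 0},{"x": 0,"y": 0,"z": 0,"yaw": 0,"jaw": 0}]'

```text
t: 24.9
eef_pos: [644.9, -72.3, 239.0]
ee_rot: [0.998, 0.063, 0.001, 0.0]
force: [-3.6, -3.3, 12.0]
gripper_width: 0.004
```

Call:
send_rows --steps '[{"x": 0,"y": 0,"z": 0.1,"yaw": 0,"jaw": 0},{"x": 0,"y": 0,"z": 0.1,"yaw": 0,"jaw": 0},{"x": 0,"y": 0,"z": 0,"yaw": 0,"jaw": 0}]'

```text
t: 25.2
eef_pos: [645.1, -72.4, 238.7]
ee_rot: [0.998, 0.063, 0.001, 0.001]
force: [-7.1, -3.8, 23.3]
gripper_width: 0.005
```

Call:
send_rows --steps '[{"x": 0,"y": 0,"z": 0.1,"yaw": 0,"jaw": 0},{"x": 0,"y": 0,"z": 0,"yaw": 0,"jaw": 0},{"x": 0,"y": 0,"z": 0,"yaw": 0,"jaw": 0}]'

```text
t: 25.5
eef_pos: [645.1, -72.4, 238.5]
ee_rot: [0.998, 0.063, 0.001, 0.001]
force: [-8.6, -3.8, 29.9]
gripper_width: 0.003
```

Call:
send_rows --steps '[{"x": 0,"y": 0,"z": -0.5,"yaw": 0,"jaw": 0},{"x": 0,"y": 0,"z": -1,"yaw": 0,"jaw": 0},{"x": 0,"y": 0,"z": -3,"yaw": 0,"jaw": 0},{"x": 0,"y": 0,"z": -4,"yaw": 0,"jaw": 0},{"x": 4,"y": -4,"z": 0,"yaw": 0,"jaw": 0},{"x": 3.5,"y": -4,"z": 0,"yaw": 0,"jaw": 0},{"x": 0,"y": -4,"z": 0,"yaw": 0,"jaw": 0},{"x": 0,"y": 0,"z": 0,"yaw": 0,"jaw": 0}]'

```text
t: 26.3
eef_pos: [697.5, 54.1, 318.4]
ee_rot: [0.998, 0.065, -0.001, -0.001]
force: [0.6, -0.1, -0.7]
gripper_width: 0.004
```

```bash
python3 -c "
from h import *
sx,sy=626.9,46.8; c,s=np.cos(.13),np.sin(.13)
P=lambda x,y:(sx+c*x-s*y, sy+s*x+c*y)
plan(694.7,52.5,314.1,.13+np.pi)
f=grab('wrist','w12.png')
q=proj(f,[[*P(100,30),124],[*P(100,-30),124],[*P(30,30),124]]).round().astype(int);print(q)
g=f['pixels'].astype(int).sum(2)//3
u,v=q[0]
for r in range(v+2,v+62,8): print(r,u-12,g[r,u-12:u+12])
for cc in list(range(u+1,q[1][0],12))+[q[1][0]-2,q[1][0]-1]: print(cc,v-14,g[v-14:v+10,cc])
a=cv2.imread('pics/s11.png').astype(int);b=grab('scene','s12.png')['pixels'][:,:,::-1].astype(int)
"
```

```text
t 26.3 pos [697.5  54.1 318.4] feedyaw -3.0107 tilt -1.0 F [ 0.6 -0.1 -0.7] w 0.4
-> yaw 0.0009 shift cm [-0.3   0.12  0.43] q [0.07 0.4  1.33 0.   1.41 1.51]
[[228 144]
 [284 144]
 [230 206]]
146 216 [175 181 239 255 255 255 255 255 255 255 255 242 246 255 255 242 211 222
 229 254 255 255 255 255]
154 216 [179 177 209 255 255 255 247 213 219 232 255 247 216 255 255 247 219 224
 224 228 254 255 255 255]
162 216 [183 177 184 255 255 252 236 230 243 255 255 253 230 241 255 247 211 218
 230 254 255 255 255 255]
170 216 [183 179 199 255 255 255 255 255 255 255 255 255 234 254 255 253 226 220
 224 228 254 255 255 255]
178 216 [126 123 137 240 255 255 255 255 255 255 255 255 230 221 255 255 234 218
 226 223 220 221 223 226]
186 216 [129 128 127 147 208 221 221 223 226 227 227 223 186 195 220 214 188 212
 227 223 220 220 223 226]
194 216 [130 129 127 132 204 222 221 222 227 227 227 225 196 199 221 224 194 212
 227 224 220 220 223 226]
202 216 [193 191 190 188 195 160 131 130 130 130 130 146 177 189 217 224 194 211
 226 230 230 230 232 234]
229 130 [100 100 100 122 169 253 255 255 255 255 255 255 255 255 254 255 255 255
 246 253 255 255 255 255]
241 130 [107 104 104 127 161 220 217 193 184 182 184 197 239 255 252 254 255 255
 255 255 255 255 255 255]
253 130 [107 107 105 126 169 250 255 255 255 254 254 255 255 255 252 254 255 255
 255 255 255 255 255 255]
265 130 [106 106 104 125 160 216 204 189 186 183 181 183 194 238 250 254 254 254
 254 254 254 254 254 254]
277 130 [104 102  99 118 162 246 255 255 255 254 254 254 255 255 253 254 254 254
 254 254 254 254 254 255]
282 130 [100 101 100 112 157 246 255 255 255 255 255 255 255 255 254 255 255 255
 255 255 255 255 255 255]
283 130 [101 101  99 101 127 213 255 255 255 255 255 255 253 251 249 255 255 255
 255 255 255 255 255 255]
```

```bash
python3 -c "
from plant import ctrl
print(ctrl.sign_off())"
```

```text
the job is handed in; nothing more can be done
None
```

The job is done and was handed in at about 26 s of the 58 s allowed.

**What I did:**
- **Set down:** I lifted the channel from the cradle, set it on the rest with its middle about 135 mm short of the lower electrode, and let go.
- **Slide home:** I regripped it about 12 mm from its tail and slid it under the raised electrode until the end stop halted it; the forward force there was about 18 N.
- **Fence:** A check picture then showed a gap of about 1 mm at the fence. I let go and pushed the channel's side near its front with the closed fingers, up to 15 N, until it lay along the fence.
- **Handle:** I pressed the handle down about 13 mm until the electrode bore on the plate. The force rose from about 3 N to 30 N with almost no further travel. I then lifted clear.

**Last checks:**
- **Fence and stop:** In the last wrist image, the brightness lines across the fence joint show only a thin, even dip of less than about 1 mm. At the end stop there was no visible gap, but much of that area was overexposed, so the stop contact rests mainly on the force reading.
- **Electrode:** I did not check the closure in a picture. It rests on the force rise and the handle travel, which is at the lower end of the expected 13 to 18 mm.
- **Forces:** The highest wrist force I saw reported was about 31 N, and the arm was clear of everything at hand-in.
- **Other things on the bench:** The arm went nowhere near them, but I took no final picture comparison to confirm they had not moved.

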